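# Shim the low foot of a levelling table until the bubble is centred

## Task

The small round levelling table has lost the rubber pad under one of its three feet and leans towards that foot. First lay the blue spirit level on the middle of the table, lengthways along the line from the bare foot through the table's centre; then, without lifting the orange wedge off the bench, slide it thin end first under the bare foot until the whole bubble sits between the two black marks. Leave the level lying on the table and the wedge under the foot, and do not shove the table along the bench or disturb the microscope objective or the green screwdriver.

Things in the scene. Friction and masses are not known exactly. Their poses are not given: they have to be found in the camera images.
- table: levelling table, about 1 kg: round aluminium plate, 170 mm across, 12 mm thick, dark dots in rings, three lugs 120 degrees apart, each on a foot 100 mm from the centre. Two feet have black rubber pads; the bare one is shorter, so the plate starts 2.5 to 3.6 degrees low there. Origin on the centre line, level with the padded feet's undersides; +x points from the centre through the bare foot, z up
- table_top (a point): centre of the table's top face, 46 mm above the table's origin (the plate's underside is at 34 mm; a cap nut 15 mm across stands 8 mm above the plate over each foot). The table tips about the line joining its two padded feet, 150 mm from the bare foot
- stud: the bare foot: steel disc, 26 mm across, underside bevelled (10 mm flat in the middle, bevel rising 4 mm), on a 12 mm stem; part of the table, it does not move on it. It is 6.5 to 9.5 mm shorter than the padded feet, differing from case to case. Origin at the centre of its underside
- wedge: orange plastic wedge shim, 90 mm long, 44 mm wide, 60 g. Rises evenly from 1.2 mm at the thin tip to 14 mm, 82 mm along; ends in a heel 10 mm thick, 20 mm high. Origin at the centre of its underside; +x from tip to heel. Starts flat on the bench before the bare foot, tip 35 to 60 mm short of the foot's centre, up to 25 mm to one side, 0.15 rad askew
- wedge_heel (a point): centre of the heel's outer, pushing face, 45 mm from the wedge's origin along +x, 10 mm up. Once under the foot, pushing the wedge 6.4 mm further raises the foot 1 mm, which tips the table 0.38 degrees; it takes 2 to 10 N and the wedge stays where it is left
- level: spirit level: blue bar 130 mm long, 24 mm wide, 30 mm high, 220 g, black end caps, a yellow-green vial in a gap in the middle of its top (vial's top 29.5 mm up). Origin at the centre of its underside; x along its length, z up. It may point either way on the table. Starts on the bench to the right of the table, within 0.5 rad of the robot's x
- bubble (a joint): place of the pale bubble in the vial: 0.01 for each mm along the level's +x from the middle, -0.16 to 0.16. The bubble is 16 mm long, the two black marks stand 12 mm either side of the middle: it is between them while within 0.04 of 0. It runs to the higher end, 11 mm (0.11) per degree of tilt (1.45 degrees pins it at the end), and settles in about a second
- objective: black microscope objective with a white ring, standing loose at the back, 34 mm across, 48 mm high; leave it alone. Origin at the centre of its underside
- screwdriver_small: small green-handled screwdriver, 121 mm long, lying loose between the robot and the table; leave it alone. Origin at the middle of its underside
Not all that is in view belongs to the job. There is more than one size of the wedge; the job needs the largest.

How it is judged (in metres and radians):
On the way, in this order (a step that is already met when the one before it is completed fails the run):
1. the spirit level lies on the table, in line with the bare foot (distance between level and table_top below 0.04 m and z of level in the frame of table between 0.0435 and 0.05 m and angle between the x axis of level and the x axis of table, either way round below 0.35 rad and contact force between level and table above 0.5 N and contact force between level and the fingers below 0.1 N), for 0.3 s.
2. the bubble sits between the marks (distance between level and table_top below 0.04 m and z of level in the frame of table between 0.0435 and 0.05 m and angle between the x axis of level and the x axis of table, either way round below 0.35 rad and value of joint bubble between -0.04 and 0.04 rad and angle between table's own z axis and vertical below 0.009 rad), for 0.3 s.
At the end, for the whole second after the job is handed in: The spirit level lies flat on the table (origin within 40 mm of the middle of the top, its length within 0.35 rad of the line through the bare foot), its bubble within 4 mm (0.04) of the middle and the table within 0.009 rad of level, the bare foot standing on the wedge, and all at rest (all of step 2 and contact force between wedge and stud above 0.5 N and linear speed of each of table, level below 0.01 m/s); the robot touches nothing.
It fails at once if the wedge is lifted off the bench (its underside more than 12 mm up at the middle) (height (world z) of wedge above 0.012 m).
It fails at once if the table is shoved more than 30 mm along the bench (distance of table from where it was at the start of the episode above 0.03 m).
It fails at once if the objective is moved more than 20 mm (distance of objective from where it was at the start of the episode above 0.02 m).
It fails at once if the green screwdriver is moved more than 30 mm (distance of screwdriver_small from where it was at the start of the episode above 0.03 m).
It also fails if it takes over 54 s, if anything falls off the work surface, if the arm or the gripper's body presses on something with over 40 N, if the wrist force passes 120 N, or if a joint passes its speed limit or range.

## Robot

A 7-joint arm with a two-finger parallel gripper is mounted at the origin on a cart in front of the work surface, level with it; the furniture and walls round the work are solid. World frame = base frame: x ahead of the robot, y to its left, z up, the work surface at z = 0. Lengths are in m, angles in degrees, forces in N, time in s.
With the tool pointing down it reaches from about 0.425 to 0.875 m from the base axis. Payload 4.7 kg.
Tool frame: the origin (TCP) lies midway between the tips of the shut fingers; the grasp point (between the pads) lies 19 mm behind it (env.grip_point_offset is the distance from the TCP to the grasp point, in m); z points along the fingers, y is the line along which they close (so a half turn about z gives the same grasp; the last joint's range is limited). The gripper opens to 87 mm and grips with 3 to 60 N. Pads are 19 mm wide; open, the fingers measure 117 mm over their backs; the gripper's body (75 mm by 190 mm) begins 51 mm behind the grasp point.
Start: joints at [63.891, 18.392, -4.016, 83.108, 1.295, 78.541, -3.26], TCP at [0.294, -0.58, 0.223] pointing down, gripper open.
Joint ranges: [-163.93, 163.93], [-17.29, 119.83], [-79.2, 71.16], [3.27, 140.29], [-89.18, 269.18], [5.43, 117.66], [-154.24, 154.24]. Speed limits (degrees/s): [147.25, 147.25, 180, 180, 180, 180, 180].

## Interface

Orientations are given as [roll, pitch, yaw] about the fixed x, y, z axes, in that order (R = Rz(yaw) Ry(pitch) Rx(roll)).
In Python, from cell import env gives the robot as it stands.
- The arm moves only by the shell command python3 -m jog 'ROWS' [FORCE]. ROWS is JSON, a list of rows, each a list of 7 numbers: the shift along the tool's x, y, z in m, then the turn, a rotation vector about the tool's x, y, z in rad, then the finger opening in m, from 0 to 0.087. A call has 1 to 12 rows; each row shifts and turns the commanded pose from where the row before left it, along the tool's axes as they then stand; what a row does not reach is not made up. A row lasts 1/12 s, in which the tool goes at most 41.7 mm and 7.16 degrees, less where a joint would pass 70% of its speed; a pose out of reach is approached as far as the arm can. A call is refused whole if a number of a shift passes 0.0417 or a number of a turn 0.125, either way. A call with a gripper value outside its range is refused whole. The fingers move at their own pace and stop on an object; FORCE is the grip in N (left out, the last holds). Time passes only in rows, so rows that do not move let the fingers close. It gives the time, the measured TCP pose, the force, the opening and the grip force at its end, in the units of the state.
- env.get_obs(): the state, without advancing time (a new reading comes with each control period).
- env.read_camera(name): name is "scene" or "side" or "wrist"; returns the picture (480x640x3 uint8, blue, green, red); there is no depth.
- env.get_calibration(name): a dict with "fov_y" (degrees; the focal length in pixels is half the picture's height over the tangent of half this angle, whatever the lens; pixels are square), "cx", "cy" (the principal point, pixels), "pose" (4x4, takes a point from camera to world coordinates). Camera axes: x right, y up, looking along -z (the intrinsics and any distortion apply to the point x, -y, -z); pixel columns grow to the right and rows downward; lengths in m; the calibration is good to about 2 mm. The wrist camera is an equidistant fisheye: a pixel r from the principal point sees the ray r / f radians off the axis. A picture is of the moment at which its call begins: read the wrist's pose just before it. get_calibration takes no time and is no camera call; for the wrist camera it gives the pose at the moment of the call.
- env.sign_off(): hands the job in; it is judged then, once.
The state is a dict: "time_s": time; "qpos": joint angles; "joint_velocities": joint speeds; "effort": joint torques, N m; "tool_pos": TCP position; "tool_rot": TCP orientation; "force": force on the tool from outside, world axes, zero at the start; "wrist_torque": the same for the moment, N m; "grip_width": finger opening in m; "grasp_force": force on a finger pad.
Only numpy, scipy, OpenCV 4.12 (cv2) and the standard library are available. Lean on these libraries where they do the work, as an engineer would, in place of code of your own. Each camera call takes 0.05 s, during which the arm holds its last target. There are 200 camera calls.

## Working session

There is one attempt and no reset: what is moved stays moved. The work goes in short steps, Python scripts to look and compute and a shell command to move; the robot and the scene stay as the last step left them, time stands still between calls to the robot, and variables do not carry over. Pictures are saved under pics/ and viewed, at most 10 in all, crops included, and the job is handed in when it is done.

```bash
mkdir -p pics; ls
python3 - <<'E'
from cell import env
import cv2, numpy as np
o=env.get_obs(); print({k:np.round(v,3).tolist() for k,v in o.items()}, env.grip_point_offset)
for n in ["scene","side"]:
    c=env.get_calibration(n); print(n,c["fov_y"],c["cx"],c["cy"],np.round(c["pose"],4).tolist(),{k:v for k,v in c.items() if k not in("fov_y","cx","cy","pose")})
    cv2.imwrite(f"pics/{n}0.png",env.read_camera(n))
c=env.get_calibration("wrist"); print(c["fov_y"],c["cx"],c["cy"],np.round(c["pose"],4).tolist())
E
```

```text
pics
{'time_s': 0.0, 'qpos': [63.891, 18.439, -4.015, 83.176, 1.296, 78.541, -3.26], 'joint_velocities': [-0.025, 0.067, 0.039, -0.012, -0.095, 0.011, -0.058], 'effort': [-0.001, -49.129, -0.404, -31.253, -0.064, 0.044, 0.0], 'tool_pos': [0.294, -0.579, 0.221], 'tool_rot': [-179.889, 0.007, 26.919], 'force': [0.959, 0.715, 0.224], 'wrist_torque': [-0.057, 0.006, -0.012], 'grasp_force': 0.0, 'grip_width': 0.087} 0.0187
scene 46.117720125498124 319.26858708346396 232.63537199402083 [[0.6933, 0.2681, -0.669, -0.3995], [-0.7202, 0.2903, -0.63, -1.0012], [0.0253, 0.9186, 0.3944, 0.6297], [0.0, 0.0, 0.0, 1.0]] {}
side 51.7243464851692 316.89462078663814 237.59109653225192 [[-0.7427, 0.3744, -0.5552, -0.035], [-0.6696, -0.4174, 0.6143, 0.573], [-0.0018, 0.828, 0.5607, 0.6677], [0.0, 0.0, 0.0, 1.0]] {}
65.70646984690485 312.96422530744303 242.50535461216325 [[0.4524, 0.8485, 0.2745, 0.3704], [-0.8918, 0.4312, 0.1368, -0.5404], [-0.0023, -0.3067, 0.9518, 0.3838], [0.0, 0.0, 0.0, 1.0]]
```

View pics/scene0.png

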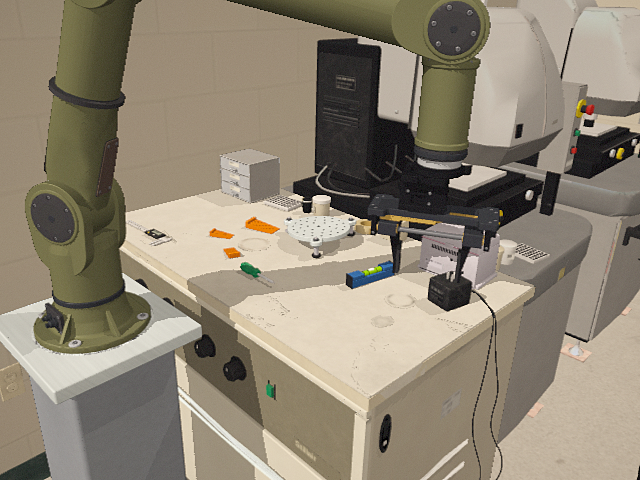

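View pics/side0.png

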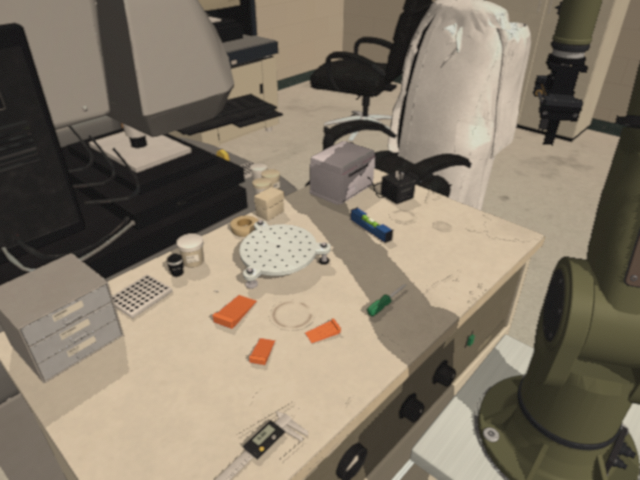

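The scene view shows the table at (320,228), the level at (372,275) and the screwdriver at (255,270). The orange pieces in the scene/side views are (262,226)/(235,311), (220,233)/(262,350) and (232,252)/(323,330). The first looks largest and lies in front of the lug at side (251,272). I'll measure them and check a close crop.

```bash
cat > h.py <<'E'
from cell import env
import cv2, numpy as np
def cam(n):
    c=env.get_calibration(n); c["f"]=240/np.tan(np.radians(c["fov_y"]/2)); c["P"]=np.array(c["pose"]); c["n"]=n; return c
def rays(c,uv):
    uv=np.atleast_2d(uv).astype(float); d=(uv-[c["cx"],c["cy"]])/c["f"]
    if c["n"]=="wrist":
        r=np.linalg.norm(d,axis=1,keepdims=True)+1e-9
        v=np.hstack([d/r*np.sin(r),np.cos(r)])
    else: v=np.hstack([d,np.ones((len(d),1))])
    v=v*[1,-1,-1]
    return c["P"][:3,3], v@c["P"][:3,:3].T
def onplane(c,uv,z):
    o,d=rays(c,uv); return o+d*((z-o[2])/d[:,2])[:,None]
def proj(c,X):
    p=(np.atleast_2d(X)-c["P"][:3,3])@c["P"][:3,:3]; p=p*[1,-1,-1]
    if c["n"]=="wrist":
        r=np.linalg.norm(p[:,:2],axis=1,keepdims=True); return p[:,:2]/r*np.arctan2(r,p[:,2:])*c["f"]+[c["cx"],c["cy"]]
    return p[:,:2]/p[:,2:]*c["f"]+[c["cx"],c["cy"]]
def tri(ca,ua,cb,ub):
    (o1,d1),(o2,d2)=rays(ca,ua),rays(cb,ub); d1,d2=d1[0],d2[0]
    s=np.linalg.lstsq(np.c_[d1,-d2],o2-o1,rcond=None)[0]
    a,b=o1+s[0]*d1,o2+s[1]*d2; return (a+b)/2,np.linalg.norm(a-b)
def blobs(im,lo,hi,amin=60):
    m=cv2.inRange(cv2.cvtColor(im,cv2.COLOR_BGR2HSV),np.array(lo),np.array(hi))
    cs=[c for c in cv2.findContours(m,cv2.RETR_EXTERNAL,cv2.CHAIN_APPROX_NONE)[0] if cv2.contourArea(c)>amin]
    return sorted(cs,key=cv2.contourArea,reverse=True)
COL=dict(orange=([3,150,90],[16,255,255]),blue=([100,110,40],[125,255,255]),green=([60,90,30],[90,255,255]))
E
python3 - <<'E'
from h import *
tiles=[]
for n,(x,y,w,h) in dict(scene=(190,185,220,120),side=(200,190,220,180)).items():
    im=cv2.imread(f"pics/{n}0.png"); c=cam(n)
    for k,(lo,hi) in COL.items():
        for b in blobs(im,lo,hi,40):
            p=onplane(c,b[:,0],0.01); r=cv2.minAreaRect((p[:,:2]*1000).astype(np.float32))
            print(n,k,cv2.contourArea(b),b[:,0].mean(0).round(),np.round(r[0]),np.round(r[1]),round(r[2]))
    tiles.append(cv2.resize(im[y:y+h,x:x+w],None,fx=3 if n=="side" else 3,fy=3,interpolation=cv2.INTER_CUBIC)[:300 if n=="scene" else 540])
cv2.imwrite("pics/c1.png",np.vstack([cv2.resize(tiles[0],(480,220)),cv2.resize(tiles[1],(480,370))]) if 0 else tiles[1])
E
```

```text
scene orange 254.5 [261. 226.] [560. 141.] [127.  66.] 87
scene orange 116.0 [221. 234.] [443. 169.] [43. 81.] 9
scene orange 98.5 [232. 253.] [396.  53.] [58. 34.] 68
scene blue 431.5 [371. 275.] [ 565. -268.] [ 63. 163.] 79
scene green 130.5 [250. 270.] [367. -53.] [81. 31.] 83
scene green 67.0 [269. 390.] [ 107. -419.] [34. 12.] 49
side orange 656.5 [233. 311.] [570. 149.] [52. 84.] 16
side orange 370.5 [323. 331.] [399.  74.] [66. 33.] 75
side orange 348.5 [261. 351.] [450. 184.] [30. 56.] 29
side blue 281.0 [369. 224.] [ 562. -281.] [ 43. 145.] 78
side green 178.0 [379. 305.] [367. -53.] [65. 20.] 89
```

View pics/c1.png

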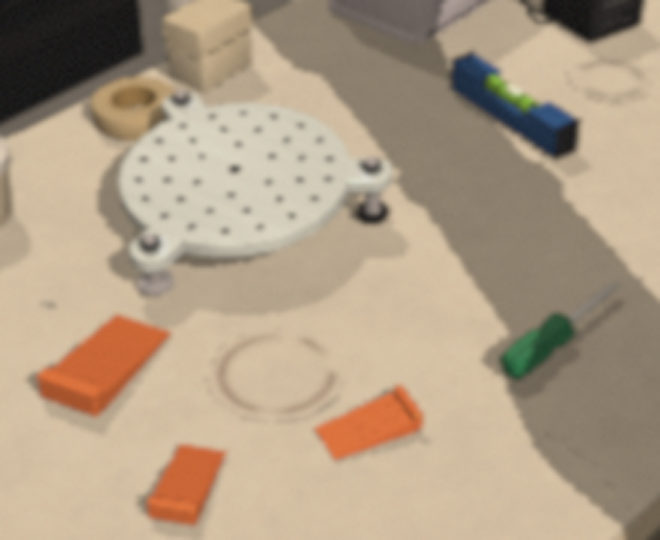

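The crop shows three orange wedges. The one at crop (105,363) is clearly the largest (about 84x48 mm measured). The bare grey stud is at crop (152,285) and the padded feet are at (372,213) and behind (182,98). The level's vial is at crop (512,90). Next, the table geometry and the move to the level.

Run:
```python
from h import *
c=cam("side"); s=cam("scene"); t=lambda x,y:(200+(x+.5)/3-.5,190+(y+.5)/3-.5)
C=onplane(c,t(235,168),.0434)[0]
N=[onplane(c,t(*p),z)[0] for p,z in [((150,239),.046),((371,163),.053),((182,96),.053)]]
print("C",C,"nuts",np.round(N,4),"r",[np.linalg.norm((n-C)[:2]).round(4) for n in N],[np.degrees(np.arctan2(*(n-C)[1::-1])).round(1) for n in N])
print("mean nuts",np.mean(N,0)); print("stud",onplane(c,t(154,285),.003))
im=cv2.imread("pics/scene0.png")
print("scene px of these",proj(s,[C]+N).round(1).tolist())
# level: top face quad corner estimation via blue/black; vial centroid
for n in("scene","side"):
    i=cv2.imread(f"pics/{n}0.png"); b=blobs(i,[25,150,120],[45,255,255],15)
    for q in b: print(n,"vial",cv2.contourArea(q),q[:,0].mean(0),onplane(cam(n),q[:,0].mean(0),.027)[0].round(4))
```

```text
C [ 0.62564651 -0.03050424  0.0434    ] nuts [[ 0.6055  0.0697  0.046 ]
 [ 0.5467 -0.0914  0.053 ]
 [ 0.7159 -0.0618  0.053 ]] r [np.float64(0.1022), np.float64(0.0997), np.float64(0.0955)] [np.float64(101.4), np.float64(-142.3), np.float64(-19.1)]
mean nuts [ 0.62268569 -0.02781635  0.05066667]
stud [[0.60817422 0.06808158 0.003     ]]
scene px of these [[318.1, 226.0], [287.3, 216.8], [313.8, 237.3], [348.8, 217.5]]
scene vial 52.0 [371.63636364 270.81818182] [ 0.5495 -0.2801  0.027 ]
scene vial 23.5 [619.34782609 152.56521739] [ 2.1897 -0.3084  0.027 ]
```

```bash
python3 -m jog '[[0.0364,-0.0151,0,0,0,0,0.087],[0.0364,-0.0151,0,0,0,0,0.087],[0.0364,-0.0151,0,0,0,0,0.087],[0.0364,-0.0151,0,0,0,0,0.087],[0.0364,-0.0151,0,0,0,0,0.087],[0.0364,-0.0151,0,0,0,0,0.087],[0.0364,-0.0151,0,0,0,0,0.087],[0.0364,-0.0151,0,0,0,0,0.087],[0.0364,-0.0151,0,0,0,0,0.087],[0.0364,-0.0151,0,0,0,0,0.087],[0,0,0,0,0,-0.124,0.087],[0,0,0,0,0,-0.124,0.087]]' && python3 -m jog '[[0,0,0,0,0,-0.124,0.087],[0,0,0,0,0,-0.124,0.087],[0,0,0,0,0,-0.124,0.087],[0,0,0,0,0,-0.124,0.087],[0,0,0,0,0,-0.124,0.087],[0,0,0,0,0,-0.124,0.087],[0,0,0,0,0,-0.124,0.087],[0,0,0,0,0,-0.124,0.087],[0,0,0,0,0,-0.124,0.087],[0,0,0,0,0,-0.124,0.087],[0,0,0,0,0,-0.124,0.087],[0,0,0,0,0,-0.124,0.087]]' && python3 -m jog '[[0,0,0,0,0,-0.124,0.087],[0,0,0,0,0,-0.124,0.087],[0,0,0,0,0,-0.124,0.087],[0,0,0,0,0,-0.124,0.087],[0,0,0,0,0,-0.124,0.087],[0,0,0,0,0,-0.124,0.087],[0,0,0,0,0,0,0.087],[0,0,0,0,0,0,0.087]]'
python3 - <<'E'
from h import *
c=cam("wrist"); im=env.read_camera("wrist"); cv2.imwrite("pics/w1.png",im); np.save("w1c.npy",c["P"])
print(env.get_obs()["tool_pos"],env.get_obs()["tool_rot"],env.get_obs()["qpos"])
for k in("blue",):
    for b in blobs(im,*COL[k],200):
        p=onplane(c,b[:,0],.03); r=cv2.minAreaRect((p[:,:2]*1000).astype(np.float32)); print(cv2.contourArea(b),b[:,0].mean(0),r)
E
```

```text
time_s: 1.1
tool_pos: [0.5525, -0.2758, 0.222]
tool_rot: [-179.9, -0.1, 41.9]
force: [-1.2, -1.5, 0.2]
grip_width: 0.0871
grasp_force: 0.0
time_s: 2.1
tool_pos: [0.5501, -0.2801, 0.222]
tool_rot: [-180.0, -0.1, 126.7]
force: [0.3, -0.4, 0.7]
grip_width: 0.087
grasp_force: 0.0
time_s: 2.77
tool_pos: [0.5502, -0.2802, 0.2221]
tool_rot: [180.0, -0.0, 168.8]
force: [0.6, 0.3, -0.5]
grip_width: 0.0872
grasp_force: 0.0
[ 0.55021494 -0.28019623  0.2221985 ] [ 1.79988828e+02 -3.33330187e-02  1.68807324e+02] [ 52.57356557  17.6055493  -34.64991462  87.0904956   10.10102366
  78.49056849  95.96349441]
2702.5 [318.7883959  209.86006826] ((550.356201171875, -273.4122314453125), (22.45889663696289, 127.0195541381836), 78.11698150634766)
```

View pics/w1.png

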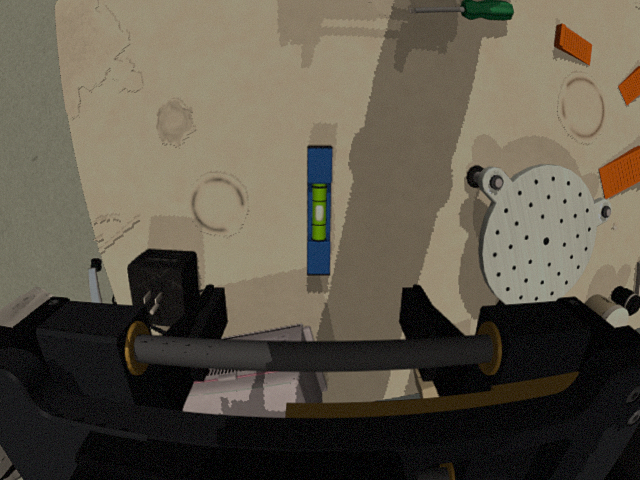

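The wrist view shows the level upright at (319,210), centred between the fingers, with the vial at (319,212). The table centre dot is at (546,241), its nuts are at (496,182) and (605,212), and the wedge tip is at (603,183). Measured level size is 127x22 mm, which fits. I'll cross-check the table from this view, then descend and grip.

```bash
python3 - <<'E'
from h import *
c=cam("wrist")
C=onplane(c,(546,241),.0434)[0];a=onplane(c,(496.5,182),.053)[0];b=onplane(c,(606,211),.046)[0];print(C,a,b)
for p in(a,b): d=(p-C)[:2]; print(np.linalg.norm(d),np.degrees(np.arctan2(d[1],d[0])))
E
python3 -m jog '[[0,0.005,0.036,0,0,0.012,0.087],[0,0,0.036,0,0,0,0.087],[0,0,0.036,0,0,0,0.087],[0,0,0.036,0,0,0,0.087],[0,0,0.036,0,0,0,0.087],[0,0,0.018,0,0,0,0.087],[0,0,0.018,0,0,0,0.087],[0,0,0,0,0,0,0.087]]' 25
python3 -m jog '[[0,0,0,0,0,0,0],[0,0,0,0,0,0,0],[0,0,0,0,0,0,0],[0,0,0,0,0,0,0],[0,0,0,0,0,0,0],[0,0,0,0,0,0,0],[0,0,0,0,0,0,0],[0,0,0,0,0,0,0]]' 25
```

```text
[ 0.62363394 -0.02976791  0.0434    ] [ 0.54600712 -0.09604519  0.053     ] [0.60320553 0.06365106 0.046     ]
0.10207154118180897 -139.50951552215713
0.09562648588312822 102.33499406119222
time_s: 3.48
tool_pos: [0.5482, -0.274, 0.0022]
tool_rot: [179.9, -0.4, 168.2]
force: [0.3, 0.2, -0.6]
grip_width: 0.087
grasp_force: 0.0
time_s: 4.15
tool_pos: [0.5514, -0.2754, 0.0068]
tool_rot: [-180.0, 0.0, 168.3]
force: [-0.7, 0.0, 0.4]
grip_width: 0.0417
grasp_force: 0.0
```

```bash
python3 -m jog '[[0,0,0,0,0,0,0],[0,0,0,0,0,0,0],[0,0,0,0,0,0,0],[0,0,0,0,0,0,0],[0,0,0,0,0,0,0],[0,0,0,0,0,0,0]]' 25 && python3 -m jog '[[0,0,-0.02,0,0,0,0],[0,0,-0.03,0,0,0,0],[0,0,-0.04,0,0,0,0],[0,0,-0.04,0,0,0,0],[0,0,0,0,0,0.098,0],[0,0,0,0,0,0.098,0],[0,0,0,0,0,0.098,0],[0,0,0,0,0,0.098,0],[0,0,0,0,0,0.098,0],[0,0,0,0,0,0.098,0],[0,0,0,0,0,0.098,0],[0,0,0,0,0,0.098,0]]' && python3 -m jog '[[0,0,0,0,0,0.098,0],[0,0,0,0,0,0.098,0],[0,0,0,0,0,0.098,0],[0,0,0,0,0,0.098,0],[0,0,0,0,0,0,0],[0,0,0,0,0,0,0]]'
```

```text
time_s: 4.65
tool_pos: [0.5514, -0.2752, 0.0065]
tool_rot: [180.0, -0.0, 168.3]
force: [0.2, 0.1, 0.1]
grip_width: 0.0235
grasp_force: 25.0
time_s: 5.65
tool_pos: [0.5509, -0.2751, 0.1358]
tool_rot: [-180.0, -0.1, 123.1]
force: [-0.2, -0.1, -2.4]
grip_width: 0.0236
grasp_force: 25.0
time_s: 6.15
tool_pos: [0.5511, -0.2751, 0.136]
tool_rot: [-180.0, -0.0, 101.1]
force: [0.0, -0.1, -3.0]
grip_width: 0.0236
grasp_force: 25.0
```

```bash
python3 -m jog '[[0.0283,0.0148,0,0,0,0,0],[0.0283,0.0148,0,0,0,0,0],[0.0283,0.0148,0,0,0,0,0],[0.0283,0.0148,0,0,0,0,0],[0.0283,0.0148,0,0,0,0,0],[0.0283,0.0148,0,0,0,0,0],[0.0283,0.0148,0,0,0,0,0],[0.0283,0.0148,0,0,0,0,0],[0,0,0,0,-0.052,0,0],[0,0,0,0,0,0,0],[0,0,0,0,0,0,0],[0,0,0,0,0,0,0]]'
python3 - <<'E'
from h import *
c=cam("wrist"); im=env.read_camera("wrist"); cv2.imwrite("pics/w2.png",im); np.save("w2c.npy",c["P"])
E
```

```text
time_s: 7.15
tool_pos: [0.6244, -0.0327, 0.1363]
tool_rot: [-179.9, 3.0, 100.9]
force: [0.1, -0.3, -2.0]
grip_width: 0.0237
grasp_force: 25.0
```

View pics/w2.png

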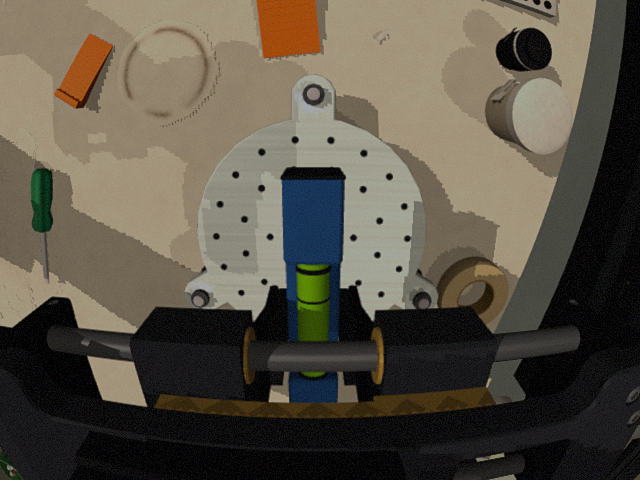

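The wrist view shows the level in line with the bare foot's nut at (314,95). The padded nuts are at (200,298) and (422,298), and the wedge's tip edge runs from (263,58) to (321,52). Lowering now.

```bash
python3 - <<'E'
from h import *
c=cam("wrist")
N=[onplane(c,p,z)[0] for p,z in [((314,94),.046),((200,298),.054),((422,298),.054)]]
print(np.round(N,4)); m=(N[1]+N[2])/2; d=N[0]-m; print("yaw",np.degrees(np.arctan2(d[1],d[0])),np.linalg.norm(d[:2]),np.linalg.norm(N[1]-N[2]),"C",m+d/3)
print("tip",onplane(c,[(263,58),(321,52)],.001))
E
python3 -m jog '[[0.007,0,0.02,0,0,0,0],[0,0,0.03,0,0,0,0],[0,0,0.02,0,0,0,0],[0,0,0.008,0,0,0,0],[0,0,0.004,0,0,0,0],[0,0,0.002,0,0,0,0],[0,0,0,0,0,0,0],[0,0,0,0,0,0,0]]'
```

```text
[[ 0.6064  0.0678  0.046 ]
 [ 0.5483 -0.0914  0.054 ]
 [ 0.7144 -0.0595  0.054 ]]
yaw 99.86856994694683 0.14542508970843313 0.16918844695023386 C [ 0.62303382 -0.02770828  0.05133333]
tip [[0.56220628 0.09104693 0.001     ]
 [0.60513667 0.10327123 0.001     ]]
time_s: 7.87
tool_pos: [0.6253, -0.0282, 0.0538]
tool_rot: [179.9, 3.0, 100.9]
force: [0.4, -0.5, -1.8]
grip_width: 0.0239
grasp_force: 25.0
```

```bash
python3 -m jog '[[0,0,0.0015,0,0,0,0],[0,0,0.001,0,0,0,0],[0,0,0,0,0,0,0]]'; python3 -m jog '[[0,0,0.001,0,0,0,0],[0,0,0,0,0,0,0]]'
```

```text
time_s: 8.12
tool_pos: [0.6244, -0.028, 0.0502]
tool_rot: [180.0, 3.0, 101.0]
force: [-0.6, -0.4, -2.2]
grip_width: 0.0237
grasp_force: 25.0
time_s: 8.28
tool_pos: [0.6245, -0.028, 0.0496]
tool_rot: [180.0, 3.0, 101.0]
force: [-1.8, -0.4, 3.3]
grip_width: 0.0237
grasp_force: 25.0
```

```bash
python3 -m jog '[[0,0,0,0,0,0,0.05],[0,0,0,0,0,0,0.05],[0,0,0,0,0,0,0.05],[0,0,0,0,0,0,0.05],[0,0,0,0,0,0,0.05],[0,0,-0.01,0,0,0,0.05],[0,0,-0.03,0,0,0,0.06],[0,0,-0.04,0,0,0,0.087],[0,0,-0.03,0,0.052,0,0.087],[0,0,0,0,0,0,0.087],[0,0,0,0,0,0,0.087]]'
python3 - <<'E'
from h import *
c=cam("wrist"); im=env.read_camera("wrist"); cv2.imwrite("pics/w3.png",im)
b=blobs(im,[25,120,80],[45,255,255],50)
print([(cv2.contourArea(q),q[:,0].mean(0)) for q in b]); print(env.get_obs()["tool_pos"],env.get_obs()["tool_rot"])
for b in blobs(im,*COL["orange"],200):
    p=onplane(c,b[:,0],.0); print(cv2.contourArea(b),b[:,0].mean(0),np.round(cv2.boxPoints(cv2.minAreaRect((p[:,:2]*1000).astype(np.float32)))).tolist())
E
```

```text
time_s: 9.2
tool_pos: [0.6249, -0.0235, 0.1619]
tool_rot: [179.7, 0.1, 100.8]
force: [0.5, 0.6, -1.4]
grip_width: 0.0755
grasp_force: 0.0
[(409.0, array([309.25555556, 248.07777778])), (249.0, array([309.24193548, 223.5       ])), (85.5, array([311.        , 277.75409836]))]
[ 0.62350423 -0.02305046  0.159679  ] [1.79914219e+02 6.38114172e-02 1.00892602e+02]
4040.5 [284.58301158  38.96911197] [[539.0, 165.0], [560.0, 91.0], [604.0, 104.0], [582.0, 178.0]]
1562.5 [97.24277457 92.1849711 ] [[369.0, 48.0], [396.0, 32.0], [430.0, 91.0], [403.0, 107.0]]
299.5 [171.9382716    4.77777778] [[445.0, 160.0], [446.0, 144.0], [481.0, 144.0], [480.0, 161.0]]
```

View pics/w3.png

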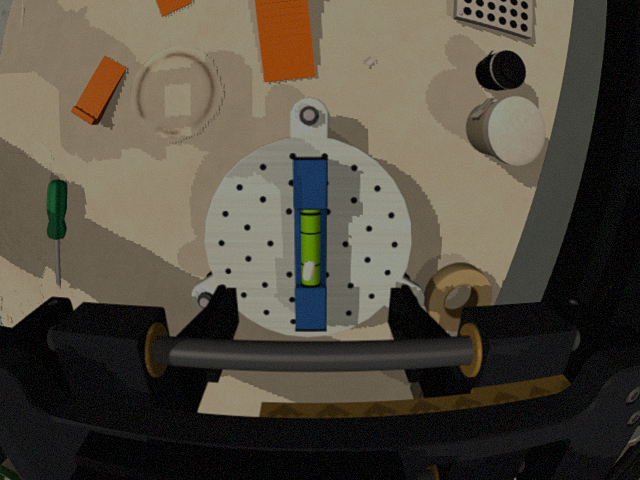

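The level lies centred and in line, vial at (310,250), with the bubble pinned at the (309,270) end. The wedge tip edge is at (262..316,79). Now going over the wedge heel.

```bash
python3 -m jog '[[0.0347,-0.0042,0,0,0,0,0.087],[0.0347,-0.0042,0,0,0,0,0.087],[0.0347,-0.0042,0,0,0,0,0.087],[0.0347,-0.0042,0,0,0,0,0.087],[0.0347,-0.0042,0,0,0,0,0.087],[0.0347,-0.0042,0,0,0,0,0.087],[0,0,0,0,0,-0.089,0.087],[0,0,0,0,0,0,0.087],[0,0,0,0,0,0,0.087]]'
python3 - <<'E'
from h import *
c=cam("wrist"); im=env.read_camera("wrist"); cv2.imwrite("pics/w4.png",im)
print(env.get_obs()["tool_pos"],env.get_obs()["tool_rot"])
for b in blobs(im,*COL["orange"],200):
    for z in(0,.02):
        p=onplane(c,b[:,0],z); r=cv2.minAreaRect((p[:,:2]*1000).astype(np.float32));print(z,cv2.contourArea(b),b[:,0].mean(0),np.round(r[1]),np.round(cv2.boxPoints(r)).tolist())
E
```

```text
time_s: 10.0
tool_pos: [0.558, 0.1767, 0.1573]
tool_rot: [-179.9, 0.0, 106.0]
force: [-0.4, -0.4, 0.6]
grip_width: 0.0869
grasp_force: 0.0
[0.55857538 0.17566982 0.15743139] [-1.79880303e+02  5.52373261e-02  1.05858035e+02]
0 4102.5 [314.23420074 262.16356877] [46. 88.] [[536.0, 176.0], [561.0, 91.0], [605.0, 104.0], [580.0, 189.0]]
0.02 4102.5 [314.23420074 262.16356877] [43. 83.] [[536.0, 181.0], [559.0, 101.0], [600.0, 113.0], [578.0, 193.0]]
0 2012.0 [199.41208791 193.4010989 ] [31. 64.] [[421.0, 194.0], [457.0, 141.0], [483.0, 159.0], [447.0, 211.0]]
0.02 2012.0 [199.41208791 193.4010989 ] [29. 60.] [[428.0, 198.0], [462.0, 149.0], [486.0, 165.0], [452.0, 214.0]]
0 1313.0 [138.33064516 280.2983871 ] [62. 31.] [[376.0, 47.0], [404.0, 35.0], [429.0, 92.0], [401.0, 104.0]]
0.02 1313.0 [138.33064516 280.2983871 ] [58. 29.] [[386.0, 61.0], [413.0, 49.0], [436.0, 102.0], [410.0, 114.0]]
```

View pics/w4.png

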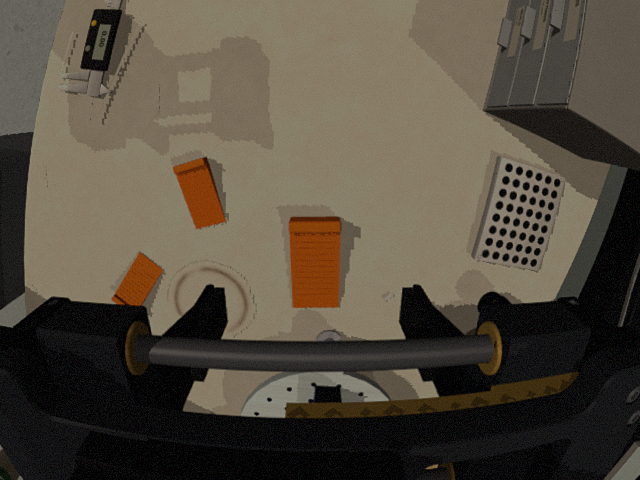

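The wrist view shows the big wedge centred at (315,262) between the fingers, heel at the top (315,225) and tip at (315,306). Measured 88x46 mm, axis 106°. Descending to grip its heel sides.

```bash
python3 -m jog '[[0,0,0.03,0,0,0,0.087],[0,0,0.04,0,0,0,0.087],[0,0,0.04,0,0,0,0.08],[0,0,0.025,0,0,0,0.075],[0,0,0.01,0,0,0,0.07],[0,0,0.005,0,0,0,0.06],[0,0,0.002,0,0,0,0.05],[0,0,0,0,0,0,0.03],[0,0,0,0,0,0,0.03],[0,0,0,0,0,0,0.03],[0,0,0,0,0,0,0.03],[0,0,0,0,0,0,0.03]]' 25 && python3 -m jog '[[0,0,0,0,0,0,0.03],[0,0,0,0,0,0,0.03]]'
```

```text
time_s: 11.05
tool_pos: [0.5602, 0.1774, 0.0084]
tool_rot: [179.8, 0.0, 106.0]
force: [0.2, -0.7, 6.2]
grip_width: 0.0437
grasp_force: 25.0
time_s: 11.22
tool_pos: [0.5601, 0.1774, 0.0083]
tool_rot: [179.8, 0.0, 106.0]
force: [-1.4, -1.0, 7.3]
grip_width: 0.0434
grasp_force: 25.0
```

```bash
python3 -m jog '[[0,0,-0.0025,0,0,0,0.03],[-0.0006,0.0062,0,0,0,0.0245,0.03],[-0.0006,0.0062,0,0,0,0.0245,0.03],[-0.0006,0.0062,0,0,0,0.0245,0.03],[-0.0006,0.0062,0,0,0,0.0245,0.03],[0,0,0,0,0,0,0.03],[0,0,0,0,0,0,0.03]]'
python3 - <<'E'
from h import *
c=cam("wrist"); im=env.read_camera("wrist"); cv2.imwrite("pics/w5.png",im)
for n in("wrist","side"):
    c=cam(n); im=env.read_camera(n); cv2.imwrite(f"pics/{n}5.png",im)
    for b in blobs(im,*COL["orange"],400)[:2]:
        p=onplane(c,b[:,0],0); r=cv2.minAreaRect((p[:,:2]*1000).astype(np.float32));print(n,cv2.contourArea(b),b[:,0].mean(0),np.round(r[1]),np.round(cv2.boxPoints(r)).tolist())
im=cv2.imread("pics/side5.png"); cv2.imwrite("pics/s5c.png",np.hstack([cv2.resize(im[200:350,180:340],None,fx=3,fy=3,interpolation=cv2.INTER_CUBIC)[:450],cv2.resize(cv2.imread("pics/wrist5.png")[250:480,200:440],(320,307)).copy() if 0 else np.zeros((450,10,3),np.uint8)]))
E
```

```text
time_s: 11.8
tool_pos: [0.5837, 0.1808, 0.0088]
tool_rot: [-180.0, -0.0, 100.4]
force: [0.9, -0.1, 0.8]
grip_width: 0.0437
grasp_force: 25.0
wrist 3717.5 [ 74.67781155 254.0212766 ] [34. 67.] [[414.0, 190.0], [455.0, 137.0], [482.0, 158.0], [441.0, 211.0]]
wrist 2228.0 [311.6        386.17619048] [46. 24.] [[569.0, 131.0], [574.0, 107.0], [619.0, 115.0], [614.0, 139.0]]
```

View pics/s5c.png

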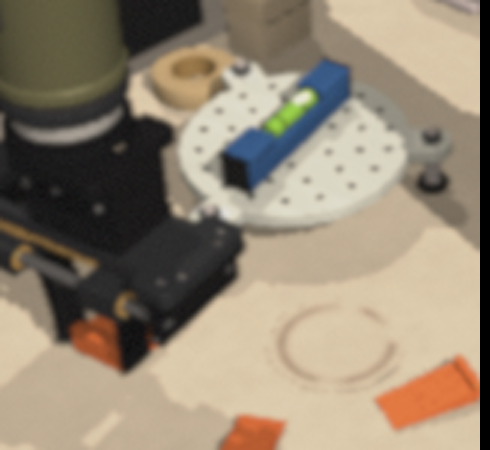

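The side crop shows the wedge held at its heel (110,345), in line with the bare foot. The bubble is at the far end of the vial, (303,98). Now sliding it in.

```bash
python3 -m jog '[[-0.005,0,0,0,0,0,0.03],[-0.005,0,0,0,0,0,0.03],[-0.005,0,0,0,0,0,0.03],[-0.005,0,0,0,0,0,0.03],[-0.005,0,0,0,0,0,0.03],[-0.005,0,0,0,0,0,0.03],[-0.005,0,0,0,0,0,0.03],[-0.005,0,0,0,0,0,0.03],[-0.005,0,0,0,0,0,0.03],[0,0,0,0,0,0,0.03]]' && python3 -m jog '[[-0.003,0,0,0,0,0,0.03],[-0.003,0,0,0,0,0,0.03],[-0.003,0,0,0,0,0,0.03],[-0.003,0,0,0,0,0,0.03],[0,0,0,0,0,0,0.03],[0,0,0,0,0,0,0.03]]'
```

```text
time_s: 12.78
tool_pos: [0.5918, 0.1349, 0.0089]
tool_rot: [-180.0, 0.1, 100.4]
force: [0.2, 1.2, -2.0]
grip_width: 0.0434
grasp_force: 25.0
time_s: 13.28
tool_pos: [0.5939, 0.1236, 0.009]
tool_rot: [-180.0, 0.1, 100.4]
force: [-0.5, -0.3, -2.6]
grip_width: 0.0435
grasp_force: 25.0
```

```bash
cat > bub.py <<'E'
from h import *
import sys
c=cam("side"); im=env.read_camera("side"); cv2.imwrite(f"pics/b{sys.argv[1]}.png",im)
big=cv2.resize(im,None,fx=4,fy=4,interpolation=cv2.INTER_CUBIC)
hsv=cv2.cvtColor(big,cv2.COLOR_BGR2HSV)
roi=np.zeros(hsv.shape[:2],np.uint8); u=np.array([-.1805,.9836,0]); v=np.array([.9836,.1805,0]); o=np.array([.6245,-.028,.072])
q=np.array([o+a*u*.026+b*v*.007 for a,b in((-1,-1),(1,-1),(1,1),(-1,1))])
cv2.fillPoly(roi,[np.int32(proj(c,q)*4+1.5)],255)
g=cv2.inRange(hsv,(22,110,90),(50,255,255))&roi; w=cv2.inRange(hsv,(15,0,175),(60,110,255))&roi
B=lambda m:(lambda y,x:((np.c_[x,y]-1.5)/4))(*np.nonzero(m))
for n,m in(("vial",g),("pale",w)):
    s=B(m); 
    if len(s): P=onplane(c,s,.072); t=(P-o)@u*1000; l=(P-o)@v*1000; print(n,len(s),"along mm: mean %.1f p5 %.1f p95 %.1f lat %.1f"%(t.mean(),*np.percentile(t,[5,95]),l.mean()))
E
python3 bub.py 1; python3 -c "
import cv2;im=cv2.imread('pics/b1.png');cv2.imwrite('pics/b1c.png',cv2.resize(im[205:285,230:340],None,fx=6,fy=6,interpolation=cv2.INTER_CUBIC))"
```

```text
vial 934 along mm: mean 4.4 p5 -22.9 p95 22.8 lat -0.9
pale 379 along mm: mean -15.1 p5 -24.5 p95 -7.4 lat 2.4
```

View pics/b1c.png

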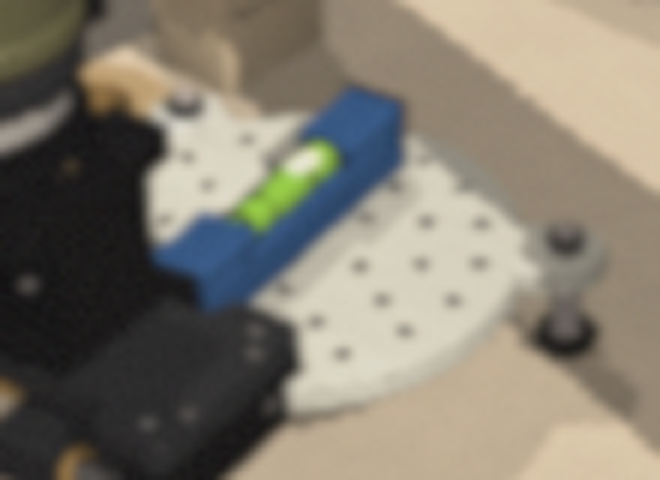

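The crop shows the bubble at (305,160), still near the far end of the vial, about 15 mm off centre. The reader agrees with it. Pushing on.

```bash
python3 -m jog '[[-0.0025,0,0,0,0,0,0.03],[-0.0025,0,0,0,0,0,0.03],[-0.0025,0,0,0,0,0,0.03],[-0.0025,0,0,0,0,0,0.03],[0,0,0,0,0,0,0.03],[0,0,0,0,0,0,0.03],[0,0,0,0,0,0,0.03],[0,0,0,0,0,0,0.03],[0,0,0,0,0,0,0.03],[0,0,0,0,0,0,0.03],[0,0,0,0,0,0,0.03],[0,0,0,0,0,0,0.03]]'; python3 bub.py 2
```

```text
time_s: 14.33
tool_pos: [0.5957, 0.1143, 0.0091]
tool_rot: [-180.0, 0.0, 100.4]
force: [-0.4, -0.6, -3.2]
grip_width: 0.0437
grasp_force: 25.0
vial 1009 along mm: mean 0.5 p5 -24.7 p95 21.5 lat -0.8
pale 323 along mm: mean -8.3 p5 -16.9 p95 0.0 lat 3.4
```

```bash
python3 -m jog '[[-0.0025,0,0,0,0,0,0.03],[-0.0025,0,0,0,0,0,0.03],[-0.0025,0,0,0,0,0,0.03],[-0.002,0,0,0,0,0,0.03],[-0.0015,0,0,0,0,0,0.03],[0,0,0,0,0,0,0.03],[0,0,0,0,0,0,0.03],[0,0,0,0,0,0,0.03],[0,0,0,0,0,0,0.03],[0,0,0,0,0,0,0.03],[0,0,0,0,0,0,0.03],[0,0,0,0,0,0,0.03]]'; python3 bub.py 3
```

```text
time_s: 15.38
tool_pos: [0.5976, 0.1036, 0.0091]
tool_rot: [-180.0, 0.0, 100.4]
force: [0.3, 1.0, -4.5]
grip_width: 0.0435
grasp_force: 25.0
vial 1011 along mm: mean -2.6 p5 -24.8 p95 19.7 lat -0.7
pale 295 along mm: mean -2.0 p5 -11.2 p95 6.1 lat 3.8
```

```bash
python3 -m jog '[[0,0,0.001,0,0,0,0.03],[0,0,0,0,0,0,0.065],[0,0,0,0,0,0,0.065],[0,0,0,0,0,0,0.065],[0,0,0,0,0,0,0.065],[0,0,0,0,0,0,0.065],[0,0,0,0,0,0,0.065],[0,0,0,0,0,0,0.065],[0,0,0,0,0,0,0.065],[0,0,0,0,0,0,0.065],[0,0,0,0,0,0,0.065],[0,0,0,0,0,0,0.065]]'; python3 bub.py 4
```

```text
time_s: 16.43
tool_pos: [0.5976, 0.1041, 0.0081]
tool_rot: [-180.0, 0.0, 100.4]
force: [-0.1, -0.5, 0.1]
grip_width: 0.0651
grasp_force: 0.0
vial 1005 along mm: mean -2.0 p5 -24.8 p95 20.1 lat -0.8
pale 302 along mm: mean -3.2 p5 -12.2 p95 5.1 lat 3.7
```

```bash
python3 -m jog '[[0,0,-0.005,0,0,0,0.065],[0,0,-0.015,0,0,0,0.065],[0,0,-0.03,0,0,0,0.065],[0,0,-0.04,0,0,0,0.065],[0,0,-0.04,0,0,0,0.065],[0,0,-0.03,0,0,0,0.087],[-0.035,0,0,0,0,0,0.087],[-0.035,0,0,0,0,0,0.087],[-0.035,0,0,0,0,0,0.087],[-0.03,0,0,0,0,0,0.087],[0,0,0,0,0,0,0.087],[0,0,0,0,0,0,0.087]]'
python3 bub.py 5
python3 - <<'E'
from h import *
im=env.read_camera("wrist"); cv2.imwrite("pics/w6.png",im); cv2.imwrite("pics/w6c.png",cv2.resize(im[40:340,200:420],None,fx=2,fy=2,interpolation=cv2.INTER_CUBIC))
E
```

```text
time_s: 17.48
tool_pos: [0.6221, -0.0318, 0.1682]
tool_rot: [-180.0, 0.0, 100.1]
force: [-0.3, 0.6, 0.5]
grip_width: 0.0866
grasp_force: 0.0
vial 1013 along mm: mean -1.8 p5 -24.8 p95 20.4 lat -0.8
pale 300 along mm: mean -3.1 p5 -12.2 p95 5.1 lat 3.7
```

View pics/w6c.png

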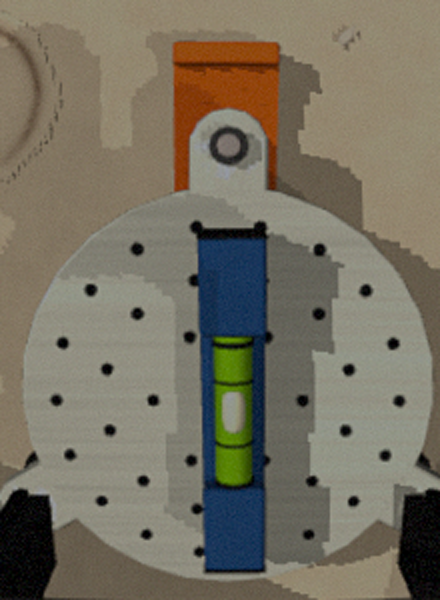

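The bubble (rows 391–433) sits between the marks (rows 383 and 446), about 1 mm off centre. The wedge is under the foot and the fingers are clear, so I'm handing in.

```bash
python3 -c "
from cell import env
print(env.sign_off())"
```

```text
the job is handed in; nothing more can be done
None
```

The job is handed in, with no verdict shown: the spirit level lies on the table in line with the bare foot, the large wedge is under that foot, the bubble sits about 1 mm from centre between the marks, and the arm is clear.

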